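# Third hand for screwing on a seal angle

## Robot

A 7-joint arm with a two-finger parallel gripper is mounted at the origin on a cart in front of the work surface, level with it; the furniture and walls round the work are solid. World frame = base frame: x ahead of the robot, y to its left, z up, the work surface at z = 0. Lengths are in m, angles in rad, forces in N, time in s.
With the tool pointing down it reaches from about 0.425 to 0.925 m from the base axis. Payload 6.8 kg.
Tool frame: the origin (TCP) lies at the very end of the fingers, on their centre line; the grasp point (between the pads) lies 19 mm behind it (tcp_to_grasp is the distance from the TCP to the grasp point, in m); z points along the fingers, y is the line along which they close (so a half turn about z gives the same grasp; the last joint's range is limited). The gripper opens to 88 mm and grips with 3 to 60 N. Pads are 20 mm wide; open, the fingers measure 115 mm over their backs; the gripper's body (75 mm by 178 mm) begins 61 mm behind the grasp point.
Start: joints at [-1.233, 0.477, 0.022, 1.555, -0.011, 1.109, -0.083], TCP at [0.291, 0.609, 0.223] pointing down, gripper open.
Joint ranges: [-2.96, 2.96], [-0.34, 2.1], [-1.41, 1.46], [0.24, 2.44], [-1.37, 4.51], [0.17, 1.92], [-2.96, 2.96]. Speed limits (rad/s): [2.39, 2.39, 3.14, 3.14, 3.14, 3.14, 3.14].

## Interface

Orientations are given as a 3x3 rotation matrix whose columns are the frame's x, y, z axes.
In Python, from plant import get_state, get_image, camera_model, finish_job, tcp_to_grasp gives the robot as it stands.
- The arm moves only by the shell command python3 -m handwheel 'ROWS' [FORCE]. ROWS is JSON, a list of rows, each a list of 3 entries, a list of its own where there are three numbers: the shift along the tool's x, y, z in cm, then the turn, a rotation vector about the tool's x, y, z in degrees, then the finger opening in cm, from 0 to 8.78. In form: [[[dx, dy, dz], [ax, ay, az], fingers], ...]. A call has 1 to 20 rows; each row is the pose to reach, as a shift and turn from the pose commanded when the call began, along the tool's axes at that moment; what a row does not reach only later rows make up. A row lasts 1/12 s, in which the tool goes at most 41.7 mm and 7.16 degrees, less where a joint would pass 70% of its speed; a pose out of reach is approached as far as the arm can. A call with a gripper value outside its range is refused whole. The fingers move at their own pace and stop on an object; FORCE is the grip in N (left out, the last holds). Time passes only in rows, so rows that repeat a pose let the fingers close. It gives the time, the measured TCP pose, the force, the opening and the grip force at its end, in the units of the state.
- get_state(): the state, without advancing time (a new reading comes with each control period).
- get_image(name): name is "scene" or "top" or "wrist"; returns the picture (420x560x3 uint8, red, green, blue); there is no depth.
- camera_model(name): a dict with "fovy" (degrees; the focal length in pixels is half the picture's height over the tangent of half this angle, whatever the lens; pixels are square), "cx", "cy" (the principal point, pixels), "R" (3x3) and "t" (3): a world point X has camera coordinates R X + t. Camera axes: x right, y down, z forward; pixel columns grow to the right and rows downward; lengths in m; the calibration is good to about 2 mm. A picture is of the moment at which its call begins: read the wrist's pose just before it. camera_model takes no time and is no camera call; for the wrist camera it gives the pose at the moment of the call.
- finish_job(): hands the job in; it is judged then, once.
The state is a dict: "time_s": time; "qpos": joint angles; "joint_vel": joint speeds; "joint_efforts": joint torques, N m; "ee_pos": TCP position; "tcp_rot": TCP orientation; "contact_force": force on the tool from outside, world axes, zero at the start; "torque": the same for the moment, N m; "opening": finger opening in m; "grasp_force": force on a finger pad.
Only numpy, scipy, OpenCV 4.12 (cv2) and the standard library are available. Lean on these libraries where they do the work, as an engineer would, in place of code of your own. Each camera call takes 0.05 s, during which the arm holds its last target. There are 200 camera calls.

## Task

The loose aluminium angle standing in front of the rubber seal is about to be screwed to the frame rail behind that seal. Take the large spring clamp off its rack and clip it over the angle and the rail at the angle's plain end, so that it pinches the two together and stays there by itself. Then, with closed fingertips, press the end with the two screw holes straight against the seal with a steady push of about 12 N, squeezing the seal without crushing it, and finish while you are still pressing, so that a colleague can drive the screws; leave everything else on the bench where it is.

Things in the scene. Friction and masses are not known exactly. Their poses are not given: they have to be found in the camera images.
- jig: Fixed plywood base 107 x 290 x 15 mm with a grey steel frame rail (L section, 260 mm along y). Origin on the bench below the front face of the rail's upright, at mid-length; x to the rail's back, y to the clamping end (the robot's left), z up. Upright: x = 0 to 6 mm, z = 15 to 62 mm. Behind it lies the rail's foot, up to z = 20 mm, with screw heads to z = 25 mm at y = -95, 0, 95 mm.
- seal5 (a joint): Squeeze of the black sponge-rubber seal at the drilled end, m: 0 free, 0.007 flat. The seal runs along the rail's front at z = 27 to 57 mm; its face is 13 mm in front of the rail when free. It is springy: pressing one end of the angle squeezes that end by 1 mm per 2 to 3 N.
- plain_end (a point): Point on the loose aluminium angle (L section 240 mm long, 0.18 kg) near its plain end: on the front face of its upright leg, half-way up, 30 mm from the tip. x runs through the leg to the back, y along the angle to the plain end, z up. From this face to the back of the rail is about 25 mm before clamping.
- drilled_end (a point): Point on the same angle and face, midway between the two screw holes (dark dots, at the robot's right), 38 mm from the other tip: the place to press, along +x. The angle stands on a slippery white plastic strip on the plywood: leg 5 mm thick, top at z = 60 mm, within 2 mm of the seal; its foot reaches 26 mm forward of the leg's front face, top at z = 22 mm. Same axes.
- clamp_grip (a point): Large spring clamp (steel, black handles, 106 mm tall, 26 mm wide, 0.11 kg) astride a batten, jaws down. Point midway between the handles, 46 mm above the pivot, 14 mm below the handle tips, fixed to one arm; x across from handle to handle, y along the pivot, z up. Outside width of the handles here: 54 mm on the batten, about 46 mm on angle and rail, 27 mm fully squeezed (takes 16 N).
- clamp_jaw (a joint): Jaw opening of the large clamp: 0 on the batten, about 0.2 on angle and rail, 0.6 rad fully open; a spring closes it, squeezing the handles opens it. Rubber pads 40 mm below the pivot (jaw ends 46 mm below) are 12 mm apart at 0 and 35 mm at 0.6. Keep the pivot at least 10 mm above the edge it straddles: 13 mm at the start.
- rack: Fixed clamp rack: upright plywood batten 12 mm thick, 200 mm long along its y, top at z = 60 mm, on two feet. Origin on the bench under its middle, x across the batten. A smaller clamp, 70 mm tall, sits at its -y end and stays there.
- tin_dark: Small dark paint tin, 70 mm across, 76 mm high, origin under its middle; a bystander.
- sanding_block: Dark sanding block 60 x 111 x 27 mm, origin under its middle; a bystander.
- film_gauge: Hand-held paint gauge 120 x 68 x 28 mm lying flat, origin under its middle; a bystander.
Things that resemble listed ones, but are neither listed nor needed, are in the scene too. What is shaped like the part that bears clamp_grip but green, pink or red is not meant.

How it is judged:
By the outcome, as a careful person would: the job done as asked, in the order asked, and still so for the second after the job is handed in, while the arm keeps its last pose, push and grip.
It also fails if it takes over 51 s, if anything falls off the work surface, if the arm or the gripper's body presses on something with over 40 N, if the wrist force passes 120 N, or if a joint passes its speed limit or range.

## Working session

There is one attempt and no reset: what is moved stays moved. The work goes in short steps, Python scripts to look and compute and a shell command to move; the robot and the scene stay as the last step left them, time stands still between calls to the robot, and variables do not carry over. Pictures are saved under pics/ and viewed, at most 10 in all, crops included, and the job is handed in when it is done.

```bash
mkdir -p pics
cat > h.py <<'E'
import numpy as np,cv2
from plant import *
def ray(c,u,v):
    f=210/np.tan(np.radians(c['fovy'])/2);R=np.array(c['R']);t=np.array(c['t'])
    return -R.T@t, R.T@np.array([(u-c['cx'])/f,(v-c['cy'])/f,1])
def onz(c,u,v,z):
    o,d=ray(c,u,v);return o+d*(z-o[2])/d[2]
def proj(c,X):
    f=210/np.tan(np.radians(c['fovy'])/2);p=np.array(c['R'])@np.array(X)+np.array(c['t']);return np.round([c['cx']+f*p[0]/p[2],c['cy']+f*p[1]/p[2]],1)
def tri(a,b):
    # a,b=(cam,u,v)
    A=[];B=[]
    for c,u,v in(a,b):
        o,d=ray(c,u,v);d/=np.linalg.norm(d);P=np.eye(3)-np.outer(d,d);A.append(P);B.append(P@o)
    return np.linalg.solve(sum(A),sum(B))
E
python3 - <<'E'
from h import *
s=get_state();print(s)
for n in('scene','top','wrist'):
    c=camera_model(n);print(n,c); cv2.imwrite(f'pics/{n}0.png',get_image(n)[:,:,::-1])
E
```

```text
{'time_s': 0.0, 'qpos': array([-1.23310017,  0.4777971 ,  0.02237233,  1.55644695, -0.01148254,
        1.10928012, -0.08308468]), 'joint_vel': array([-0.00068292, -0.00069998,  0.00069643,  0.00069944,  0.00177954,
        0.00123088, -0.00120842]), 'joint_efforts': array([-1.23350878e-04, -5.82835758e+01,  1.53468847e+00, -2.72606832e+01,
       -5.42603340e-02,  1.69813045e-02,  1.85378367e-04]), 'ee_pos': array([0.2908232 , 0.60847343, 0.22168627]), 'tcp_rot': array([[-9.02274527e-01,  4.31161555e-01, -6.25896707e-04],
       [ 4.31161978e-01,  9.02272958e-01, -1.69082929e-03],
       [-1.64290912e-04, -1.79545506e-03, -9.99998375e-01]]), 'contact_force': array([-0.31397908, -0.07606213, -0.9531387 ]), 'torque': array([-0.05275386, -0.01923735,  0.0074921 ]), 'grasp_force': 0.0, 'opening': 0.08773869222742477}
scene {'fovy': 48.037365515773146, 'cx': 274.69262285168423, 'cy': 205.17652709222398, 'R': array([[-0.95305303,  0.30251952, -0.01310964],
       [ 0.26878013,  0.82523507, -0.49673364],
       [-0.13945309, -0.47693712, -0.86780402]]), 't': array([ 0.55489185, -0.09719603,  1.57728314])}
top {'fovy': 52.609078241582104, 'cx': 277.5952425104132, 'cy': 211.06979748483877, 'R': array([[ 0.00646195, -0.99993878,  0.00898193],
       [-0.98693191, -0.0078236 , -0.16094781],
       [ 0.16100823, -0.00782452, -0.98692205]]), 't': array([-0.00907447,  0.57295044,  1.55470944])}
wrist {'fovy': 69.82457201296477, 'cx': 276.039986187419, 'cy': 206.70406267619194, 'R': array([[ 0.43110003,  0.90230154, -0.0021681 ],
       [ 0.86380491, -0.41201039,  0.2899802 ],
       [ 0.2607563 , -0.12688329, -0.95703019]]), 't': array([-0.67442274, -0.03522645,  0.39141069])}
```

View pics/scene0.png

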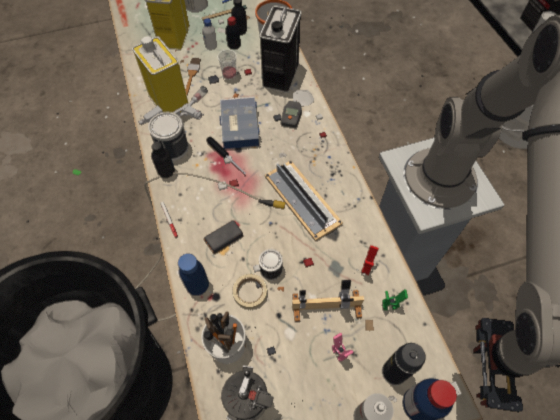

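View pics/top0.png

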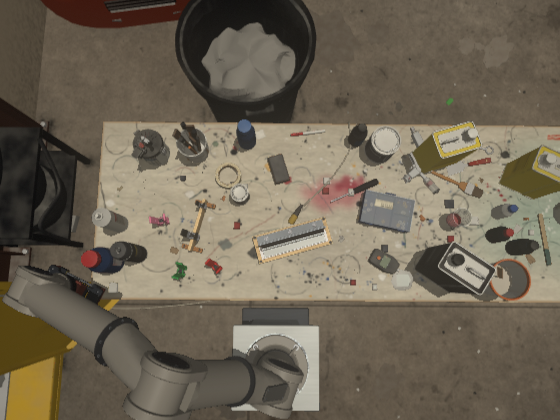

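The scene view shows the rack at (328,303) with clamps at its ends (298,303) and (346,290), and the jig at (303,200). Lookalike clamps: red (370,262), green (395,300) and pink (343,347), plus the black clamp at (298,303). The description makes the large black one on the batten the target, so I'll crop to see which end it is on.

Run:
```python
from h import *
s=cv2.imread('pics/scene0.png');t=cv2.imread('pics/top0.png')
R=lambda im,x,y,w,h,k:cv2.resize(im[y:y+h,x:x+w],None,fx=k,fy=k,interpolation=cv2.INTER_CUBIC)
a=np.hstack([R(s,280,265,100,75,4),R(t,150,190,100,75,4)])
b=np.hstack([R(s,260,155,100,75,4),R(t,245,205,100,75,4)])
cv2.imwrite('pics/c1.png',np.vstack([a,b]))
c=camera_model('top')
for p in[(202,205),(190,248),(255,252),(330,232)]:print(p,onz(c,*p,.03))
```

```text
(202, 205) [0.5968382  0.28316266 0.03      ]
(190, 248) [0.43283764 0.32232946 0.03      ]
(255, 252) [0.41960069 0.07858907 0.03      ]
(330, 232) [ 0.49705084 -0.20380828  0.03      ]
```

View pics/c1.png

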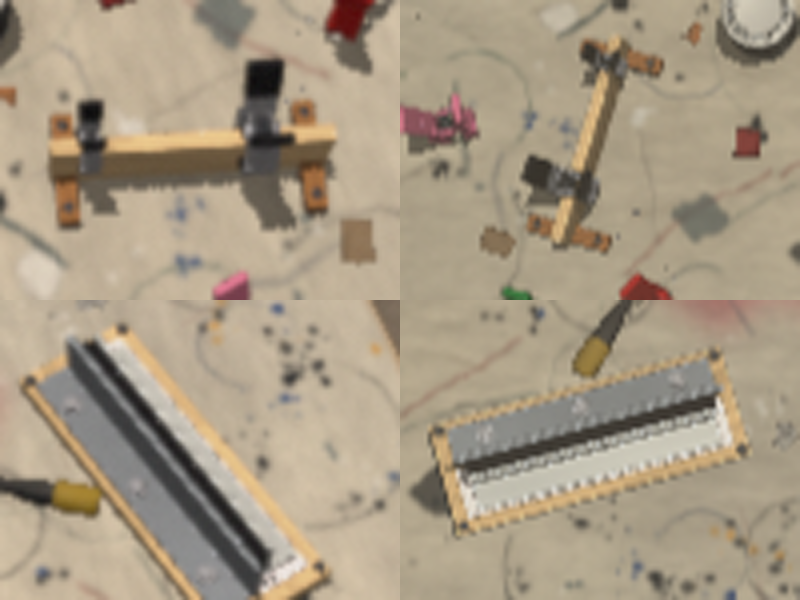

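The crop shows the large clamp at the batten's robot-side end: scene (345,290), handles at top view about (185,233). The small clamp is at the far end. Plywood corners in the top view are roughly (255,238), (324,219), (331,243) and (260,263). I'll work out the wrist camera's mounting and a rough clamp position, then go and look from above.

Run:
```python
from h import *
s=get_state();T=s['tcp_rot'];c=camera_model('wrist');R=np.array(c['R']);t=np.array(c['t'])
print('cam in tool (cm)',T.T@(-R.T@t-s['ee_pos'])*100);print('cam axes in tool\n',np.round(T.T@R.T,3))
S=camera_model('scene');C=camera_model('top')
print(tri((S,346,281),(C,184,233)))
g=np.array([.46,.318,.119])
print(proj(S,g),proj(C,g))
# move to rotated pose over clamp, TCP z=.23
d=T.T@(np.array([.455,.318,.235])-s['ee_pos']);print('shift cm',d*100, 'tool y ang',np.degrees(np.arctan2(T[1,1],T[0,1])))
for q in[(255.5,238),(324,219),(331,243),(260,263)]:print(onz(C,*q,.015))
```

```text
cam in tool (cm) [  7.98409979   0.05215819 -16.15649185]
cam axes in tool
 [[ 0.    -0.957 -0.29 ]
 [ 1.     0.    -0.   ]
 [ 0.001 -0.29   0.957]]
[0.47885121 0.30977274 0.18430382]
[353.8 291.2] [186.6 238.5]
shift cm [-27.33967213 -19.14727373  -1.27809802] tool y ang 64.45982379167722
[0.47370079 0.0781533  0.015     ]
[ 0.54872009 -0.18342337  0.015     ]
[ 0.45674759 -0.20903631  0.015     ]
[0.37937673 0.05980629 0.015     ]
```

```bash
python3 -m handwheel '[[[-29.5,-19,-1.3],[0,0,-12.2],8.78],[[-29.5,-19,-1.3],[0,0,-12.2],8.78],[[-29.5,-19,-1.3],[0,0,-12.2],8.78],[[-29.5,-19,-1.3],[0,0,-12.2],8.78],[[-29.5,-19,-1.3],[0,0,-12.2],8.78],[[-29.5,-19,-1.3],[0,0,-12.2],8.78],[[-29.5,-19,-1.3],[0,0,-12.2],8.78],[[-29.5,-19,-1.3],[0,0,-12.2],8.78],[[-29.5,-19,-1.3],[0,0,-12.2],8.78],[[-29.5,-19,-1.3],[0,0,-12.2],8.78],[[-29.5,-19,-1.3],[0,0,-12.2],8.78],[[-29.5,-19,-1.3],[0,0,-12.2],8.78],[[-29.5,-19,-1.3],[0,0,-12.2],8.78],[[-29.5,-19,-1.3],[0,0,-12.2],8.78],[[-29.5,-19,-1.3],[0,0,-12.2],8.78],[[-29.5,-19,-1.3],[0,0,-12.2],8.78]]' 25
python3 - <<'E'
from h import *
cv2.imwrite('pics/w1.png',get_image('wrist')[:,:,::-1])
c=camera_model('wrist')
print(proj(c,[.475,.31,.119]),get_state()['ee_pos'])
E
```

```text
time_s: 1.48
ee_pos: [0.4748, 0.3112, 0.2355]
tcp_rot: [[-0.973, 0.229, -0.0], [0.229, 0.973, 0.0], [0.0, -0.0, -1.0]]
contact_force: [0.5, 0.4, -0.5]
opening: 0.0879
grasp_force: 0.0
[274.7 202.6] [0.47489758 0.31099059 0.23557624]
```

View pics/w1.png

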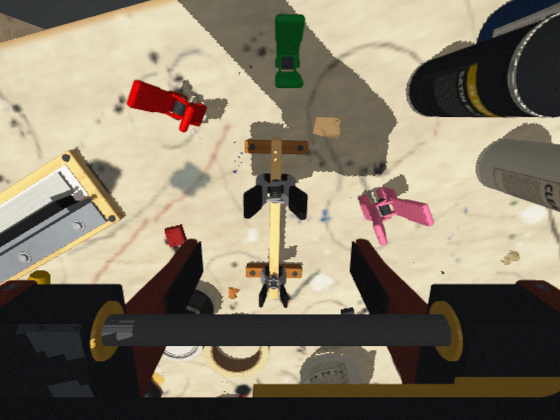

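The wrist view shows the large clamp at about (275,195), with its handles from (250,215) to (303,215), astride the batten between rows 140 and 275. The small clamp is at (273,290). The red (165,103), green (288,50) and pink (395,205) clamps are the decoys. Next I'll measure the handle tips and the batten line.

Run:
```python
from h import *
im=cv2.imread('pics/w1.png');c=camera_model('wrist')
g=im.max(2)
m=(g<45).astype(np.uint8);m[:165]=0;m[225:]=0;m[:,:235]=0;m[:,315:]=0
n,l,st,ce=cv2.connectedComponentsWithStats(m)
for i in range(1,n):
    if st[i,4]>30:
        ys,xs=np.where(l==i);b=ys>=ys.max()-2
        print(st[i],ce[i],'bottom',xs[b].min(),xs[b].max(),ys.max(),'extremes',xs.min(),xs.max())
        for u in(xs.min(),xs.max()):print('  z.133',onz(c,u,ys.max(),.133)[:2])
# batten by colour
h=cv2.cvtColor(im,cv2.COLOR_BGR2HSV)
for r in(222,230,240,250,258):
    row=im[r,255:295].astype(int); sat=h[r,255:295,1]
    k=np.where(sat>85)[0]+255;print(r,k.min(),k.max(),onz(c,(k.min()+k.max())/2,r,.06)[:2], np.linalg.norm(onz(c,k.min(),r,.06)-onz(c,k.max(),r,.06)))
cv2.imwrite('pics/w1c.png',cv2.resize(im[130:310,200:360],None,fx=3.3,fy=3.3,interpolation=cv2.INTER_CUBIC))
```

```text
[264 174   6   9  46] [266.73913043 177.41304348] bottom 265 269 182 extremes 264 269
  z.133 [0.45026508 0.30613018]
  z.133 [0.45129209 0.31048558]
[281 174   7   7  38] [283.92105263 176.97368421] bottom 281 286 180 extremes 281 287
  z.133 [0.45198242 0.32134787]
  z.133 [0.45321234 0.32656367]
[244 185  18  33 466] [252.37553648 200.8776824 ] bottom 244 252 217 extremes 244 261
  z.133 [0.47810857 0.28012042]
  z.133 [0.48172349 0.29545677]
[268 185  16  11 108] [275.76851852 189.31481481] bottom 270 278 195 extremes 268 283
  z.133 [0.46275801 0.30676504]
  z.133 [0.46587829 0.31999959]
[289 186  18  33 462] [297.41341991 201.7987013 ] bottom 298 305 218 extremes 289 306
  z.133 [0.48863279 0.32050087]
  z.133 [0.49225056 0.33584946]
222 270 279 [0.51477557 0.30004627] 0.01070036885983403
230 270 279 [0.52467572 0.29769475] 0.010788511576092117
240 270 279 [0.53728265 0.2947003 ] 0.01090075327472955
250 269 279 [0.55001432 0.29104724] 0.012239314178639162
258 269 278 [0.56036575 0.28794887] 0.011108842520293764
```

View pics/w1c.png

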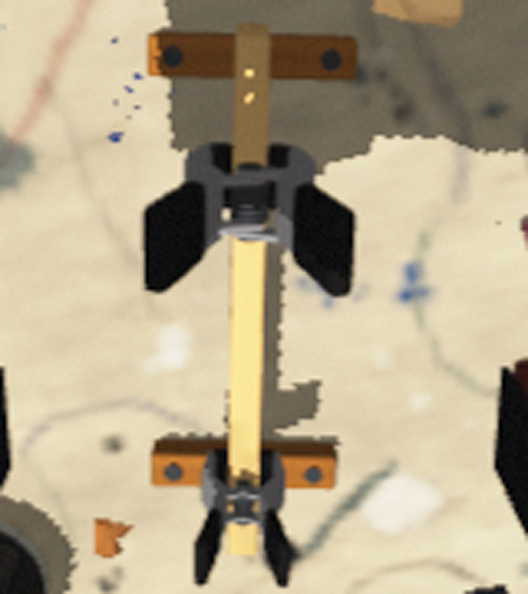

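The crop shows the clamp's handle tip edges running (244,193) to (244,218) on the left and (306,194) to (306,219) on the right. The pivot is near (275,189), and the batten's centreline runs from (276.2,139) to (273.6,295).

Run:
```python
from h import *
c=camera_model('wrist');s=get_state();T=s['tcp_rot']
a=onz(c,276.2,139.1,.06);b=onz(c,273.6,295,.06);d=b-a;print(a,b,np.linalg.norm(d),np.degrees(np.arctan2(d[1],d[0])))
P=[onz(c,u,v,.133) for u,v in((244,193),(244,218),(306,194),(306,219))]
for p in P:print(p)
m=np.mean(P,0);print('centre',m,'y-width',np.linalg.norm(P[0]-P[1]),np.linalg.norm(P[2]-P[0]))
d/=np.linalg.norm(d);w=m-a;w[2]=0;print('lateral off batten (mm)',1000*(d[0]*w[1]-d[1]*w[0]),'pivot',onz(c,275.3,189,.073))
print('tool shift to centre cm',100*T.T@(m-s['ee_pos']))
```

```text
[0.4213934  0.32414202 0.06      ] [0.61132932 0.27592405 0.06      ] 0.19596077537939305 -14.244441533516977
[0.45595973 0.286073   0.133     ]
[0.47905491 0.27986609 0.133     ]
[0.46974603 0.34047922 0.133     ]
[0.49321212 0.33565165 0.133     ]
centre [0.4744932  0.31051749 0.133     ] y-width 0.02391470575532563 0.05612574698947194
lateral off batten (mm) -0.1399418916174268 pivot [0.47278269 0.31100457 0.073     ]
tool shift to centre cm [ 0.02647933 -0.0548653  10.25763206]
```

The clamp is centred under the gripper to within 1 mm and lines up with the batten line. The width of 56 mm at the tips and the batten length of 196 mm both match the description. I'll descend and squeeze.

```bash
python3 -m handwheel '[[[0,-0.05,3],[0,0,1],8.78],[[0,-0.05,7],[0,0,1],8.78],[[0,-0.05,10],[0,0,1],8.78],[[0,-0.05,12],[0,0,1],8.78],[[0,-0.05,13],[0,0,1],8.78],[[0,-0.05,13.5],[0,0,1],7],[[0,-0.05,13.5],[0,0,1],6],[[0,-0.05,13.5],[0,0,1],5.5],[[0,-0.05,13.5],[0,0,1],5],[[0,-0.05,13.5],[0,0,1],4.5],[[0,-0.05,13.5],[0,0,1],4],[[0,-0.05,13.5],[0,0,1],3.5],[[0,-0.05,13.5],[0,0,1],3],[[0,-0.05,13.5],[0,0,1],2],[[0,-0.05,13.5],[0,0,1],2],[[0,-0.05,13.5],[0,0,1],2],[[0,-0.05,13.5],[0,0,1],2]]' 25
```

```text
time_s: 2.95
ee_pos: [0.4751, 0.3099, 0.1006]
tcp_rot: [[-0.969, 0.248, -0.0], [0.248, 0.969, -0.0], [0.0, -0.0, -1.0]]
contact_force: [-0.9, 0.2, -1.1]
opening: 0.0245
grasp_force: 25.0
```

Holding at 24.5 mm, so the clamp is fully squeezed. Next: lift, swing to the jig, and turn the tool 60° so the clamp's x is along the jig's x.

```bash
python3 -m handwheel '[[[0,0,-2],[0,0,0],2],[[0,0,-5],[0,0,0],2],[[0,0,-9],[0,0,0],2],[[0,0,-12],[0,0,0],2],[[-1,-4,-13],[0,0,7],2],[[-2,-8,-13],[0,0,14],2],[[-3,-12,-13],[0,0,21],2],[[-4,-16,-13],[0,0,28],2],[[-5,-20,-13],[0,0,35],2],[[-6,-24,-13],[0,0,42],2],[[-7,-28,-13],[0,0,49],2],[[-7.5,-31,-13],[0,0,55],2],[[-8,-34,-13],[0,0,60],2],[[-8.2,-35.5,-13],[0,0,60],2],[[-8.2,-36,-13],[0,0,60],2],[[-8.2,-36,-13],[0,0,60],2],[[-8.2,-36,-13],[0,0,60],2],[[-8.2,-36,-13],[0,0,60],2]]'
python3 - <<'E'
from h import *
s=get_state();print(s['ee_pos'],s['qpos'])
cv2.imwrite('pics/w2.png',get_image('wrist')[:,:,::-1])
E
```

```text
time_s: 4.45
ee_pos: [0.4657, -0.0575, 0.2306]
tcp_rot: [[-0.273, 0.962, -0.0], [0.962, 0.273, 0.0], [0.0, 0.0, -1.0]]
contact_force: [-0.2, -0.9, -0.5]
opening: 0.0243
grasp_force: 25.0
[ 0.46568372 -0.05747926  0.23058813] [-0.41624609  0.12267484  0.44722884  2.04420124 -0.06395226  0.98771194
  0.3393436 ]
```

View pics/w2.png

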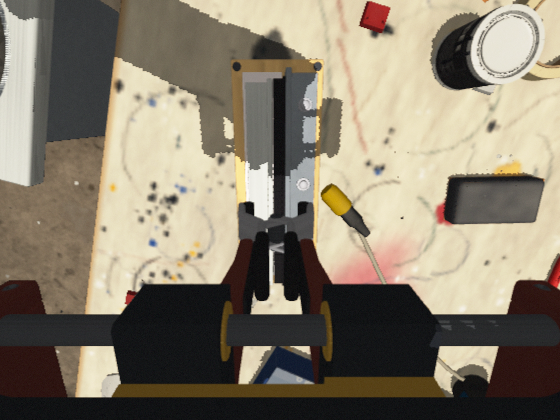

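The wrist view shows the clamp in the gripper with its jaws at (245,210) and (302,210). The jig's plain end is at the top, with plywood corners (237,66) and (318,66), the rail at col 295 and screw heads at (307,103) and (303,184). I'll enlarge that region.

Run:
```python
from h import *
im=cv2.imread('pics/w2.png')
g=cv2.convertScaleAbs(im[55:205,228:333],alpha=1.5,beta=20)
g=cv2.resize(g,None,fx=4,fy=4,interpolation=cv2.INTER_NEAREST)
for i in range(0,105,10):cv2.putText(g,str(228+i),(i*4,8),0,.32,(0,0,255));cv2.line(g,(i*4,8),(i*4,14),(0,0,255))
for i in range(0,150,10):cv2.putText(g,str(55+i),(0,i*4+4),0,.32,(0,0,255))
cv2.imwrite('pics/w2c.png',g)
for r in(90,110,130,150,170,190):print(r,[int(v) for v in im[r,236:326].mean(1)])
```

```text
90 [103, 101, 99, 97, 99, 98, 116, 136, 140, 129, 114, 114, 115, 115, 113, 112, 114, 114, 113, 112, 110, 112, 114, 117, 112, 112, 113, 112, 112, 113, 109, 109, 113, 114, 111, 103, 83, 49, 18, 17, 15, 12, 16, 15, 15, 21, 11, 17, 15, 43, 72, 80, 76, 76, 74, 76, 83, 80, 81, 83, 82, 82, 81, 81, 82, 82, 82, 82, 81, 82, 140, 182, 185, 183, 181, 182, 184, 178, 183, 182, 177, 195, 208, 207, 207, 203, 201, 207, 209, 208]
110 [105, 101, 101, 102, 101, 98, 93, 119, 141, 128, 112, 113, 110, 110, 111, 110, 111, 114, 109, 109, 109, 109, 113, 112, 111, 108, 112, 113, 112, 111, 110, 111, 111, 109, 113, 102, 94, 75, 19, 14, 13, 16, 16, 17, 16, 16, 11, 16, 16, 47, 76, 78, 79, 75, 78, 76, 79, 77, 78, 79, 78, 81, 75, 75, 83, 91, 87, 85, 87, 87, 101, 122, 128, 106, 77, 80, 78, 91, 96, 79, 84, 94, 102, 103, 99, 98, 98, 100, 95, 89]
130 [105, 107, 102, 102, 103, 101, 99, 103, 123, 140, 126, 111, 109, 107, 106, 107, 108, 110, 110, 110, 107, 108, 109, 109, 111, 110, 113, 113, 112, 110, 108, 108, 108, 110, 112, 101, 96, 74, 18, 14, 15, 15, 14, 13, 16, 18, 12, 15, 24, 53, 75, 78, 77, 79, 77, 76, 77, 78, 78, 78
[... 730 characters left out ...]
 103, 176, 171, 19, 16, 17, 15, 12, 18, 16, 21, 15, 14, 25, 54, 75, 76, 76, 75, 123, 158, 158, 165, 171, 171, 163, 159, 168, 167, 167, 171, 170, 172, 173, 172, 169, 170, 169, 170, 170, 171, 171, 168, 185, 196, 197, 200, 192, 204, 220, 221, 222, 223, 223, 224]
190 [188, 201, 209, 211, 213, 212, 213, 213, 214, 222, 244, 251, 246, 235, 233, 234, 236, 236, 238, 239, 237, 237, 238, 237, 236, 237, 237, 238, 240, 239, 239, 223, 222, 240, 238, 238, 226, 146, 36, 36, 33, 32, 32, 33, 31, 30, 31, 32, 43, 126, 177, 178, 179, 169, 164, 171, 172, 168, 173, 170, 170, 171, 168, 177, 182, 182, 194, 200, 189, 178, 176, 166, 168, 166, 169, 169, 168, 175, 187, 199, 201, 194, 188, 211, 226, 196, 106, 57, 54, 51]
```

View pics/w2c.png

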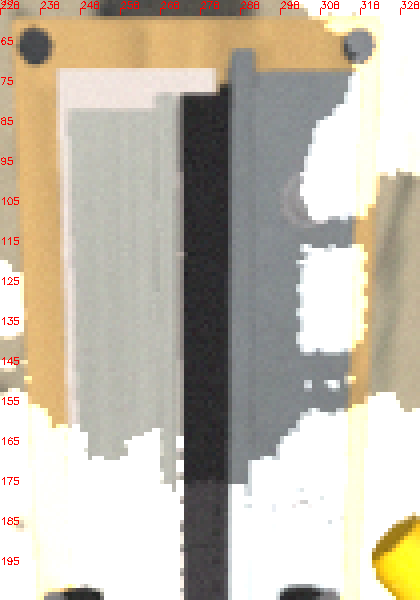

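Readings: the rail's front top edge is at col 285 along rows 70–190, with its end at row 67. The seal spans cols 274–285. The angle's leg top spans about cols 268.5–273.4, with its tip at row 78.5. Now converting to world positions.

```bash
cat > jig.py <<'E'
from h import *
c=camera_model('wrist')
a=onz(c,285.2,75,.062);b=onz(c,285.0,190,.062);d=(a-b);d/=np.linalg.norm(d)
X=np.array([d[1],-d[0],0])
E
python3 - <<'E'
from jig import *
s=get_state();T=s['tcp_rot']
print('y ang',np.degrees(np.arctan2(d[1],d[0])),'toolx ang',np.degrees(np.arctan2(T[1,0],T[0,0])))
e=onz(c,288.5,67,.062);O=a+d*((e-a)@d-.130);O[2]=0;print('origin',O)
J=lambda u,v,z:np.round(1000*np.array([(onz(c,u,v,z)-O)@X,(onz(c,u,v,z)-O)@d]),1)
print('rail back',J(291.2,67,.062),'leg back',J(273.3,110,.06),J(273.5,170,.06),'leg front',J(268.5,110,.06),'leg tip',J(270,78.5,.06),'foot tip',J(255,82,.022),'foot front',J(245,110,.022))
print('screws',J(302,106,.025),J(303,184,.025),'corners',J(236.5,66,.015),J(317.5,66,.015),J(268,66,.015))
print('clamp handles now (tips .263)',J(262,297,.263),J(291,297,.263))
print('jaw ends z .157', J(247,210,.157),J(302,210,.157))
print('TCP',[1000*((s['ee_pos']-O)@X),1000*((s['ee_pos']-O)@d)])
np.save('jig.npy',np.array([O,X,d]))
E
```

```text
y ang 106.22367286840257 toolx ang 105.82158317625611
origin [ 0.47646215 -0.05776063  0.        ]
rail back [  6. 130.] leg back [-12.4  89. ] [-12.8  25.4] leg front [-17.4  89. ] leg tip [-15.5 119.7] foot tip [-33.3 120.2] foot front [-45.9  89.9]
screws [20.6 93.8] [23.5  1.5] corners [-54.5 138.1] [ 38.4 137.5] [-18.4 137.9]
clamp handles now (tips .263) [-17.1  -2.3] [-2.8 -2.4]
jaw ends z .157 [-33.8   9.5] [11.2  9.2]
TCP [np.float64(-10.278480767928137), np.float64(3.2471012183308026)]
```

Everything agrees with the description: the rail is 6 mm thick, the leg is 5 mm and sits at the seal, and the screw heads read y≈94. In jig axes the clamp target is x=-5.9 mm, y=90 mm. I'll move across and partway down first to check for contact.

```bash
python3 -m handwheel '[[[3,0.2,0],[0,0,-0.4],2],[[6.5,0.3,0],[0,0,-0.4],2],[[8.65,0.38,1],[0,0,-0.4],2],[[8.65,0.38,4],[0,0,-0.4],2],[[8.65,0.38,6.5],[0,0,-0.4],2],[[8.65,0.38,8],[0,0,-0.4],2],[[8.65,0.38,9],[0,0,-0.4],2],[[8.65,0.38,9.8],[0,0,-0.4],2],[[8.65,0.38,10.4],[0,0,-0.4],2],[[8.65,0.38,10.8],[0,0,-0.4],2],[[8.65,0.38,10.8],[0,0,-0.4],2],[[8.65,0.38,10.8],[0,0,-0.4],2]]'
python3 - <<'E'
from h import *
O,X,d=np.load('jig.npy');s=get_state();p=s['ee_pos'];print((p-O)@X*1e3,(p-O)@d*1e3,p[2],s['contact_force'])
im=get_image('wrist')[:,:,::-1]
cv2.imwrite('pics/w3.png',cv2.resize(cv2.convertScaleAbs(im[120:320,190:370],alpha=1.6,beta=20),None,fx=3,fy=3,interpolation=cv2.INTER_CUBIC))
E
```

```text
time_s: 5.5
ee_pos: [0.4461, 0.0252, 0.123]
tcp_rot: [[-0.276, 0.961, 0.001], [0.961, 0.276, 0.0], [0.0, 0.001, -1.0]]
contact_force: [-0.2, -0.3, -0.7]
opening: 0.0244
grasp_force: 25.0
-5.948991434845389 88.09466248385043 0.12302150055322608 [-0.19476819 -0.25337133 -0.70997345]
```

View pics/w3.png

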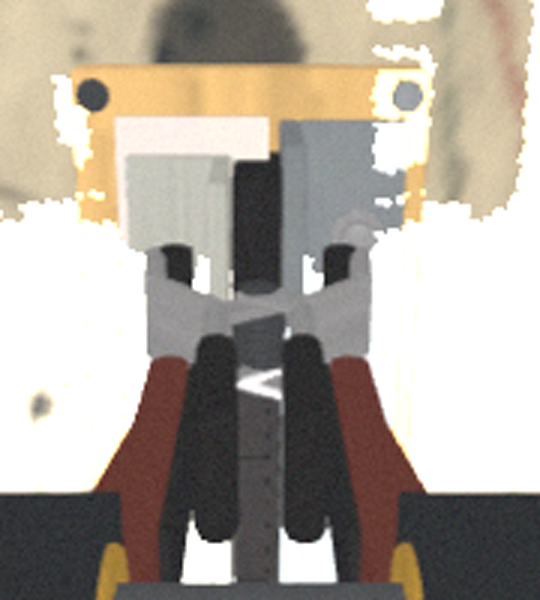

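The crop shows the jaws straddling the pair: pad inner edges are at 193 and 322, the leg's front is at 207 and the rail's back at 303, so there is a gap on both sides. I'll lower the last 20 mm, then release gently.

```bash
python3 -m handwheel '[[[0.1,0.03,0.6],[0,0,0],2],[[0.2,0.03,1.2],[0,0,0],2],[[0.2,0.03,1.7],[0,0,0],2],[[0.2,0.03,2.05],[0,0,0],2],[[0.2,0.03,2.05],[0,0,0],2],[[0.2,0.03,2.05],[0,0,0],2]]'
```

```text
time_s: 6.05
ee_pos: [0.4453, 0.0271, 0.1018]
tcp_rot: [[-0.276, 0.961, -0.001], [0.961, 0.276, -0.0], [-0.0, -0.001, -1.0]]
contact_force: [-0.1, 0.6, -0.9]
opening: 0.0243
grasp_force: 25.0
```

```bash
python3 -m handwheel '[[[0,0,0],[0,0,0],2.7],[[0,0,0],[0,0,0],3.1],[[0,0,0],[0,0,0],3.4],[[0,0,0],[0,0,0],3.7],[[0,0,0],[0,0,0],4],[[0,0,0],[0,0,0],4.3],[[0,0,0],[0,0,0],4.6],[[0,0,0],[0,0,0],5],[[0,0,0],[0,0,0],6],[[0,0,0],[0,0,0],7],[[0,0,0],[0,0,0],7],[[0,0,0],[0,0,0],7]]'
python3 - <<'E'
from h import *
im=get_image('wrist')[:,:,::-1];cv2.imwrite('pics/w4f.png',im)
cv2.imwrite('pics/w4.png',cv2.resize(cv2.convertScaleAbs(im[120:320,190:370],alpha=1.6,beta=20),None,fx=3,fy=3,interpolation=cv2.INTER_CUBIC))
E
```

```text
time_s: 7.05
ee_pos: [0.4455, 0.0271, 0.1022]
tcp_rot: [[-0.277, 0.961, -0.0], [0.961, 0.277, 0.0], [0.0, -0.0, -1.0]]
contact_force: [0.1, 0.4, -0.4]
opening: 0.0695
grasp_force: 0.0
```

View pics/w4.png

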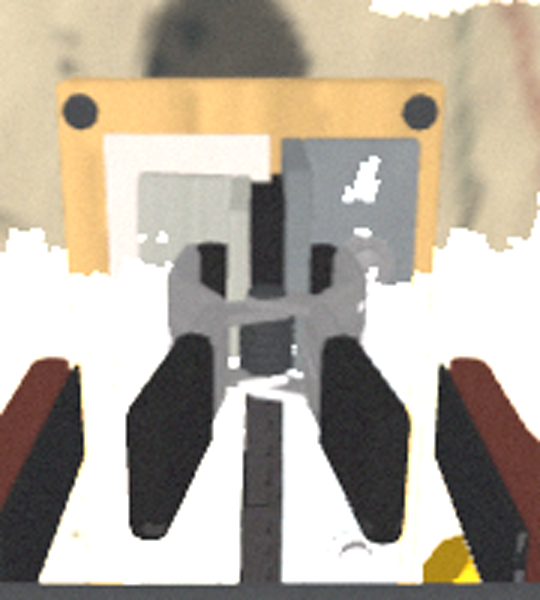

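The crop shows the clamp closed on the pair by itself: the seal has narrowed between leg and rail, the pads are on both faces and the fingers are clear. I'll lift away, turn 90° so the sides of the closed fingertips face the leg, and stop in front of the drilled end.

```bash
python3 -m handwheel '[[[0,0,-1],[0,0,0],7],[[0,0,-3],[0,0,0],7],[[0,0,-6],[0,0,0],7],[[0,0,-9],[0,0,0],7],[[-2,-0.5,-11],[0,0,-5],7],[[-4.5,-1,-11],[0,0,-12],7],[[-7,-2,-11],[0,0,-19],5],[[-9.5,-3,-11],[0,0,-26],3],[[-12,-3.5,-11],[0,0,-33],1],[[-14,-4,-11],[0,0,-40],0],[[-16,-4.5,-11],[0,0,-47],0],[[-17.2,-4.5,-11],[0,0,-54],0],[[-17.2,-4.5,-10],[0,0,-61],0],[[-17.2,-4.5,-9],[0,0,-68],0],[[-17.2,-4.5,-8],[0,0,-75],0],[[-17.2,-4.5,-7],[0,0,-82],0],[[-17.2,-4.5,-6],[0,0,-88],0],[[-17.2,-4.5,-6],[0,0,-90],0],[[-17.2,-4.5,-6],[0,0,-90],0],[[-17.2,-4.5,-6],[0,0,-90],0]]' 25
python3 - <<'E'
from h import *
O,X,d=np.load('jig.npy');s=get_state();p=s['ee_pos'];print((p-O)@X*1e3,(p-O)@d*1e3,p[2],s['qpos'])
c=camera_model('wrist')
P=lambda x,y,z:proj(c,O+X*x+d*y+np.array([0,0,z]))
print('pred drilled',P(-.018,-.082,.04),'tip top',P(-.018,-.12,.06),'rail end',P(0,-.13,.062),'foot front',P(-.045,-.12,.022))
im=get_image('wrist')[:,:,::-1];cv2.imwrite('pics/w5f.png',im);cv2.imwrite('pics/w5.png',cv2.convertScaleAbs(im,alpha=1.2))
E
```

```text
time_s: 8.77
ee_pos: [0.4499, -0.1507, 0.1627]
tcp_rot: [[-0.961, -0.275, 0.0], [-0.275, 0.961, -0.0], [-0.0, -0.0, -1.0]]
contact_force: [-0.1, -0.3, 0.3]
opening: 0.0004
grasp_force: 0.0
-51.45118598064548 -81.86686857417455 0.16273423300433482 [-0.10778209  0.22589598  0.34515754  2.10181891 -0.10306113  0.82894257
  2.14831676]
pred drilled [275.8 232.1] tip top [235.7 240.1] rail end [225.8 258.3] foot front [239.3 201.8]
```

Run:
```python
from h import *
im=cv2.imread('pics/w5.png')[160:290,185:375]
g=cv2.resize(im,None,fx=4,fy=4,interpolation=cv2.INTER_CUBIC)
for i in range(0,190,10):cv2.putText(g,str(185+i),(i*4,8),0,.32,(0,0,255))
for i in range(0,130,10):cv2.putText(g,str(160+i),(0,i*4+4),0,.32,(0,0,255))
cv2.imwrite('pics/w5c.png',g)
```

```text
(no output)
```

View pics/w5c.png

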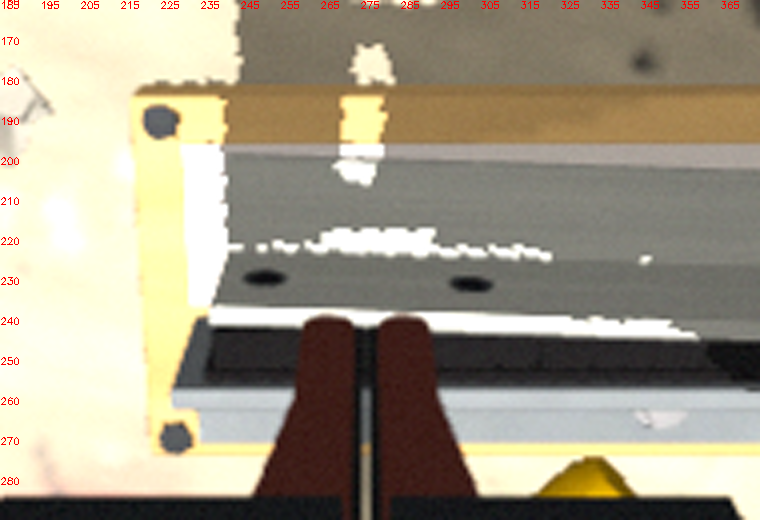

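Holes at (251,229.5) and (303,231), with their midpoint at (277,230), within 1–2 px of the prediction (275.8,232). So I press at jig y ≈ -81 mm. I'll tilt 12° so the tips lead, then descend in front of the face.

```bash
python3 -m handwheel '[[[0,0.1,2],[0,-5,0],0],[[0,0.1,5],[0,-12,0],0],[[0,0.1,8],[0,-12,0],0],[[0,0.1,10],[0,-12,0],0],[[0,0.1,11.5],[0,-12,0],0],[[0,0.1,12.3],[0,-12,0],0],[[0,0.1,12.57],[0,-12,0],0],[[-1,0.1,12.57],[0,-12,0],0],[[-1.5,0.1,12.57],[0,-12,0],0],[[-1.5,0.1,12.57],[0,-12,0],0],[[-1.5,0.1,12.57],[0,-12,0],0],[[-1.5,0.1,12.57],[0,-12,0],0]]' 40
cat > st.py <<'E'
from h import *
O,X,d=np.load('jig.npy');s=get_state();p=s['ee_pos'];f=s['contact_force']
print('jig mm',np.round([(p-O)@X*1e3,(p-O)@d*1e3,p[2]*1e3],1),'F',np.round([f@X,f@d,f[2]],2),'q',np.round(s['qpos'],2))
E
python3 st.py
```

```text
time_s: 9.82
ee_pos: [0.4645, -0.1453, 0.0371]
tcp_rot: [[-0.94, -0.277, 0.201], [-0.271, 0.961, 0.057], [-0.209, -0.001, -0.978]]
contact_force: [-0.3, -0.1, -0.4]
opening: 0.0006
grasp_force: 0.0
jig mm [-36.  -80.7  37.1] F [-0.28 -0.01 -0.36] q [ 0.13  0.4   0.14  2.28 -0.52  0.32  2.59]
```

```bash
python3 -m handwheel '[[[-0.2,0,0.04],[0,0,0],0],[[-0.4,0,0.085],[0,0,0],0],[[-0.55,0,0.117],[0,0,0],0],[[-0.65,0,0.138],[0,0,0],0],[[-0.75,0,0.16],[0,0,0],0],[[-0.85,0,0.18],[0,0,0],0],[[-0.95,0,0.2],[0,0,0],0],[[-0.95,0,0.2],[0,0,0],0],[[-0.95,0,0.2],[0,0,0],0]]'; python3 st.py
```

```text
time_s: 10.57
ee_pos: [0.4723, -0.1431, 0.0362]
tcp_rot: [[-0.941, -0.276, 0.198], [-0.27, 0.961, 0.057], [-0.207, 0.001, -0.978]]
contact_force: [-4.4, -2.7, 2.6]
opening: 0.0001
grasp_force: 2.5
jig mm [-27.9 -80.8  36.2] F [-4.98 -1.31  2.63] q [ 0.12  0.41  0.14  2.26 -0.52  0.33  2.57]
```

```bash
python3 -m handwheel '[[[-0.1,0,-0.012],[0,0,0],0],[[-0.2,0,-0.024],[0,0,0],0],[[-0.31,0,-0.036],[0,0,0],0],[[-0.31,0,-0.036],[0,0,0],0],[[-0.31,0,-0.036],[0,0,0],0],[[-0.31,0,-0.036],[0,0,0],0]]'; python3 st.py
```

```text
time_s: 11.07
ee_pos: [0.4735, -0.1427, 0.0364]
tcp_rot: [[-0.941, -0.275, 0.196], [-0.269, 0.961, 0.057], [-0.204, 0.001, -0.979]]
contact_force: [-6.1, -4.1, -0.5]
opening: 0.0004
grasp_force: 3.6
jig mm [-26.6 -80.8  36.4] F [-6.97 -2.28 -0.48] q [ 0.11  0.41  0.15  2.26 -0.52  0.33  2.57]
```

```bash
python3 -m handwheel '[[[-0.1,-0.03,0.01],[0,0,0],0],[[-0.2,-0.06,0.02],[0,0,0],0],[[-0.3,-0.1,0.03],[0,0,0],0],[[-0.4,-0.13,0.04],[0,0,0],0],[[-0.5,-0.15,0.05],[0,0,0],0],[[-0.5,-0.15,0.05],[0,0,0],0],[[-0.5,-0.15,0.05],[0,0,0],0],[[-0.5,-0.15,0.05],[0,0,0],0]]'; python3 st.py
```

```text
time_s: 11.73
ee_pos: [0.4754, -0.1424, 0.0363]
tcp_rot: [[-0.942, -0.275, 0.191], [-0.268, 0.961, 0.059], [-0.2, 0.005, -0.98]]
contact_force: [-16.0, -5.2, 8.1]
opening: 0.0007
grasp_force: 7.9
jig mm [-24.6 -80.9  36.3] F [-16.82  -0.52   8.06] q [ 0.1   0.42  0.15  2.25 -0.51  0.34  2.56]
```

```bash
python3 -m handwheel '[[[0.09,0,-0.02],[0,0,0],0],[[0.17,0,-0.12],[0,0,0],0],[[0.17,0,-0.12],[0,0,0],0],[[0.17,0,-0.12],[0,0,0],0]]'; python3 st.py;  python3 -m handwheel '[[[0,0,0],[0,0,0],0],[[0,0,0],[0,0,0],0],[[0,0,0],[0,0,0],0]]'; python3 st.py
```

```text
time_s: 12.07
ee_pos: [0.4743, -0.1426, 0.0367]
tcp_rot: [[-0.942, -0.275, 0.191], [-0.269, 0.961, 0.059], [-0.2, 0.004, -0.98]]
contact_force: [-10.9, -3.7, -2.2]
opening: 0.0003
grasp_force: 5.2
jig mm [-25.8 -80.9  36.7] F [-11.5   -0.54  -2.16] q [ 0.11  0.42  0.15  2.25 -0.51  0.34  2.56]
time_s: 12.32
ee_pos: [0.4743, -0.1426, 0.0367]
tcp_rot: [[-0.942, -0.275, 0.191], [-0.269, 0.961, 0.059], [-0.2, 0.004, -0.98]]
contact_force: [-10.3, -4.1, -2.3]
opening: 0.0001
grasp_force: 5.3
jig mm [-25.8 -80.9  36.7] F [-11.02  -1.06  -2.26] q [ 0.11  0.42  0.15  2.25 -0.51  0.34  2.56]
```

```bash
python3 -m handwheel '[[[-0.04,0,0.03],[0,0,0],0],[[-0.04,0,0.03],[0,0,0],0],[[-0.04,0,0.03],[0,0,0],0],[[-0.04,0,0.03],[0,0,0],0]]'; python3 st.py;  python3 -m handwheel '[[[0,0,0],[0,0,0],0],[[0,0,0],[0,0,0],0],[[0,0,0],[0,0,0],0],[[0,0,0],[0,0,0],0],[[0,0,0],[0,0,0],0],[[0,0,0],[0,0,0],0]]'; python3 st.py
```

```text
time_s: 12.65
ee_pos: [0.4746, -0.1425, 0.0366]
tcp_rot: [[-0.942, -0.275, 0.191], [-0.269, 0.961, 0.059], [-0.2, 0.004, -0.98]]
contact_force: [-12.2, -3.8, 1.2]
opening: 0.0004
grasp_force: 6.0
jig mm [-25.5 -80.9  36.6] F [-12.81  -0.22   1.18] q [ 0.11  0.42  0.15  2.25 -0.51  0.34  2.56]
time_s: 13.15
ee_pos: [0.4746, -0.1426, 0.0366]
tcp_rot: [[-0.942, -0.275, 0.191], [-0.269, 0.961, 0.059], [-0.2, 0.004, -0.98]]
contact_force: [-11.5, -3.3, 1.1]
opening: 0.0009
grasp_force: 6.0
jig mm [-25.5 -80.9  36.6] F [-11.95   0.06   1.07] q [ 0.11  0.42  0.15  2.25 -0.51  0.34  2.56]
```

The push is steady at about 12 N along +x with small side forces. Before handing in, one numeric check that the clamp still stands.

```bash
python3 - <<'E'
from h import *
O,X,d=np.load('jig.npy')
a0=cv2.imread('pics/scene0.png').astype(int).max(2)
for n in('scene',):
    c=camera_model(n);im=get_image(n).astype(int).max(2)
    for x in(-.025,-.003,.018):
        for z in(.075,.1,.125):
            u,v=proj(c,O+X*x+d*.09+np.array([0,0,z])).astype(int)
            print(x,z,(u,v),'before',a0[v-1:v+2,u-1:u+2].mean().round(),'now',im[v-1:v+2,u-1:u+2].mean().round())
E
python3 st.py
```

```text
-0.025 0.075 (np.int64(324), np.int64(204)) before 224.0 now 35.0
-0.025 0.1 (np.int64(325), np.int64(200)) before 196.0 now 22.0
-0.025 0.125 (np.int64(326), np.int64(196)) before 137.0 now 52.0
-0.003 0.075 (np.int64(319), np.int64(208)) before 110.0 now 85.0
-0.003 0.1 (np.int64(319), np.int64(204)) before 192.0 now 168.0
-0.003 0.125 (np.int64(320), np.int64(199)) before 227.0 now 190.0
0.018 0.075 (np.int64(313), np.int64(211)) before 75.0 now 99.0
0.018 0.1 (np.int64(313), np.int64(207)) before 102.0 now 89.0
0.018 0.125 (np.int64(314), np.int64(203)) before 76.0 now 46.0
jig mm [-25.5 -80.9  36.6] F [-11.77  -0.53   1.38] q [ 0.11  0.42  0.15  2.25 -0.51  0.34  2.56]
```

The dark handles are where they should be, on both sides with a gap between them, and the push holds at about 12 N.

```bash
python3 -c "
from plant import *
print(finish_job())"
```

```text
the job is handed in; nothing more can be done
None
```

I clipped the large clamp over the angle and rail at the plain end, where it holds by itself, and handed the job in at about 13 s while pressing the drilled end straight against the seal at about 12 N; the push briefly reached about 16.5 N before I backed it off.

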